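Slide the saucepan's zone up to boost

ROBOT

A 7-joint arm with a two-finger parallel gripper is mounted at the origin on the work surface. World frame = base frame: x ahead of the robot, y to its left, z up, the work surface at z = 0. Lengths are in m, angles in rad, forces in N, time in s.
With the tool pointing down it reaches from about 0.4 to 0.875 m from the base axis. Payload 6.5 kg.
Tool frame: the origin (TCP) lies between the finger pads, 19 mm behind the fingertips; this is the grasp point; z points along the fingers, y is the line along which they close (so a half turn about z gives the same grasp; the last joint's range is limited). The gripper opens to 85 mm and grips with 20 to 120 N. Pads are 22 mm wide; open, the fingers measure 114 mm over their backs; the gripper's body (76 mm by 85 mm) begins 54 mm behind the grasp point. The pads swing forward as they close: fully open they stand 13 mm farther back than shut.
Start: joints at [1.065, 0.536, -0.004, 1.538, 0.003, 1.067, -0.071], TCP at [0.277, -0.588, 0.25] pointing down, gripper open.
Joint ranges: [-2.7, 2.7], [-0.37, 2.16], [-1.27, 1.26], [0.24, 2.4], [-1.31, 4.45], [0.19, 1.91], [-2.76, 2.76]. Speed limits (rad/s): [2.39, 2.39, 3.14, 3.14, 3.14, 3.14, 3.14].

INTERFACE

Orientations are given as a unit quaternion [w, x, y, z].
In Python, from rig import manip gives the robot as it stands. Calls block until the motion is done:
- manip.reach(position, orientation): joint-space move of the TCP to a pose.
- manip.line_to(position, attitude=None, speed=0.15, threshold=None): straight line of the TCP; attitude=None keeps the orientation; speed is the mean speed in m/s. With threshold (N) it stops when the force on the tool has changed by that much, and returns True; else False.
- manip.move_j(angles): joint-space move.
- manip.let_go() and manip.grab(effort=None): open the fingers fully, or close them until they stop; effort is the grip in N (None keeps the last).
- manip.dwell(seconds).
- manip.solve_ik(position, orientation): joint angles nearest the present ones, or None.
- manip.grab_frame(name): name is "scene" or "top" or "wrist"; returns a dict with "color" (384x512x3 uint8, blue, green, red), "camera_matrix" (3x3 intrinsics, pixels), "distortion" ([k1, k2, p1, p2, k3] as OpenCV has them; the pictures are not rectified), "pose" (4x4, takes a point from camera to world coordinates). Camera axes: x right, y down, z forward; pixel columns grow to the right and rows downward; lengths in m; the calibration is good to about 2 mm. A picture is of the moment at which its call begins. There is no depth.
A pose or a line that the arm cannot do raises manip.MotionError and nothing moves.
- manip.finish_job(): hands the job in; it is judged then, once.
Trained networks look in the newest picture that a camera, given by its name, has taken for a name from the list of things; names that differ only in an ending like _2 or _b are one class to them, and where a whole thing is asked for, a point or a joint stands for the part that bears it (a point fixed in the world has none). Each returns a list of dicts, best first, with "confidence" (0 to 1); they miss things now and then, are a little off and sometimes report something else, mostly with a low value. They report only what shows in the picture. A call takes as long as a camera call.
- manip.boxes_of(camera, query): "box" ([left, top, right, bottom] in pixels, round what is visible of it).
Readings, each from a call of its own:
- manip.read_time_s(): time.
- manip.read_q(): joint angles.
- manip.read_joint_velocities(): joint speeds.
- manip.read_tau(): joint torques, N m.
- manip.read_ee_pos(): TCP position.
- manip.read_tool_rot(): TCP orientation.
- manip.read_contact_force(): force on the tool from outside, world axes, zero at the start.
- manip.read_torque(): the same for the moment, N m.
- manip.read_width(): opening from 0.0 (shut) to 1.0 (fully open).
- manip.read_grip_force(): force on a finger pad.
Only numpy, scipy, OpenCV 4.12 (cv2) and the standard library are available. Lean on these libraries where they do the work, as an engineer would, in place of code of your own. Each camera call takes 0.05 s, during which the arm holds its last target. There are 200 camera calls.

TASK

Put the hob's zone under the lidded saucepan on boost: hold a fingertip lightly on the on/off key for a good second, then touch the shortest bar of the slider in front of the saucepan and slide along the row to the tallest bar in one stroke without lifting off. Boost needs the finger held there, so finish with the fingertip still resting lightly on the tallest bar. Do not lean hard on the glass, touch no other key nor the other slider, and leave the pans and everything round the hob where they are.

Things in the scene. Friction and masses are not known exactly. Their poses are not given: they have to be found in the camera images.
- hob: Two-zone induction hob, fixed: 360 mm deep (x), 600 wide (y), flat black glass top 60 mm above the worktop. Origin: centre of its underside, on the worktop; x points from its front edge (robot's side) to its back, y to the cook's left, z up. Zones: 210 mm rings centred at x = +50, y = +150 (left) and -150 (right). The touch panel is the front strip; its sensors lie on one line at x = -148
- onoff_key: On/off touch key at the left end of the panel (hob x = -148, y = +270): a printed white broken ring of 14 mm with a stroke through its gap. Sensor 26 mm (x) by 22 mm (y). As all sensors here: flat, rigid, does not move, 0.5 mm proud of the glass (60.5 mm above the worktop), feels contact only, 1 N is plenty. Origin: its centre on the glass; axes as the hob's
- other_keys: The two other touch keys, in the middle of the panel: a printed padlock (26 mm left of this origin) and a pause sign of two short strokes (26 mm right of it); each sensor 26 mm (x) by 20 mm (y). Origin: middle of the panel on the glass surface (hob x = -148, y = 0); axes as the hob's
- left_slider: Touch slider of the left zone, in front of it: a straight row of ten white printed bars, 13 mm apart along hob y, growing from the shortest (3 mm) at the cook's left end (+y) to the tallest (16 mm) at the cook's right end (-y). Sensor 130 mm (y) by 26 mm (x). Origin: middle of the row, on the glass (hob x = -148, y = +160); axes as the hob's
- left_bar1: Left slider, first and shortest bar, at the +y end of the row, 58.5 mm to +y of the slider's origin; its piece of the sensor is 26 mm (x) by 13 mm (y). Origin: centre of that piece on the glass surface; axes as the hob's
- left_bar4: Left slider, fourth bar, 19.5 mm to +y of the slider's origin; its piece of the sensor is 26 mm (x) by 13 mm (y). Origin: centre of that piece on the glass surface; axes as the hob's
- left_bar7: Left slider, seventh bar, 19.5 mm to -y of the slider's origin; its piece of the sensor is 26 mm (x) by 13 mm (y). Origin: centre of that piece on the glass surface; axes as the hob's
- left_bar10: Left slider, last and tallest bar, at the -y end of the row, 58.5 mm to -y of the slider's origin; its piece of the sensor is 26 mm (x) by 13 mm (y). Origin: centre of that piece on the glass surface; axes as the hob's
- right_slider: Touch slider of the right zone, in front of it: a straight row of ten white printed bars, 13 mm apart along hob y, growing from the shortest (3 mm) at the cook's left end (+y) to the tallest (16 mm) at the cook's right end (-y). Sensor 130 mm (y) by 26 mm (x). Origin: middle of the row, on the glass (hob x = -148, y = -160); axes as the hob's
- right_bar1: Right slider, first and shortest bar, at the +y end of the row, 58.5 mm to +y of the slider's origin; its piece of the sensor is 26 mm (x) by 13 mm (y). Origin: centre of that piece on the glass surface; axes as the hob's
- right_bar4: Right slider, fourth bar, 19.5 mm to +y of the slider's origin; its piece of the sensor is 26 mm (x) by 13 mm (y). Origin: centre of that piece on the glass surface; axes as the hob's
- right_bar7: Right slider, seventh bar, 19.5 mm to -y of the slider's origin; its piece of the sensor is 26 mm (x) by 13 mm (y). Origin: centre of that piece on the glass surface; axes as the hob's
- right_bar10: Right slider, last and tallest bar, at the -y end of the row, 58.5 mm to -y of the slider's origin; its piece of the sensor is 26 mm (x) by 13 mm (y). Origin: centre of that piece on the glass surface; axes as the hob's
- saucepan: Lidded steel saucepan, 176 mm across and 104 mm high plus a black lid knob to 132 mm, standing loose on one of the two zones (left or right, it varies; its y in the hob's frame tells). Long black handle along its +x, to 260 mm from its axis, turned to the back. Origin: centre of its underside
- frying_pan: Dark empty frying pan without lid, 224 mm across, rim 42 mm high, loose on the other zone; black handle along its +x, to 285 mm from its axis and 72 mm high, turned to the back. Origin: centre of its underside
- salt_mill: Loose salt mill beside the hob, 60 mm across and 163 mm high, glass with pink salt, black top. Origin: centre of its underside
- pepper_mill: Loose pepper mill beside the hob, same size, dark peppercorns, black top. Origin: centre of its underside
- oil_bottle: Loose square oil bottle on the hob's glass, between the zones at the back, 46 mm wide, 202 mm high with its black pourer. Origin: centre of its underside
- dip_bowl: Loose small white bowl in front of the hob's right half, 90 mm across and 40 mm high. Origin: centre of its underside
- wood_spoon: Loose wooden spoon, 240 mm long, lying on the worktop in front of the hob. Origin: on its underside near its middle, x along it

How it is judged:
On the way, in this order (a step that is already met when the one before it is completed fails the run):
1. a fingertip rests on the on/off key for 0.8 s (contact force between the fingers and onoff_key above 0.2 N), for 0.8 s.
2. a fingertip touches the shortest bar of the slider in front of the saucepan (((y of saucepan in the frame of hob above 0 m and (contact force between the fingers and left_bar1 above 0.2 N or (contact force between the fingers and left_slider above 0.2 N and horizontal distance between the grasp point and left_bar1 below 0.012 m))) or (y of saucepan in the frame of hob below 0 m and (contact force between the fingers and right_bar1 above 0.2 N or (contact force between the fingers and right_slider above 0.2 N and horizontal distance between the grasp point and right_bar1 below 0.012 m))))), for 0.05 s.
3. the fingertip comes to that slider's fourth bar, touching (((y of saucepan in the frame of hob above 0 m and contact force between the fingers and left_bar4 above 0.2 N) or (y of saucepan in the frame of hob below 0 m and contact force between the fingers and right_bar4 above 0.2 N))), for 0.02 s.
4. the fingertip comes to that slider's seventh bar, touching (((y of saucepan in the frame of hob above 0 m and contact force between the fingers and left_bar7 above 0.2 N) or (y of saucepan in the frame of hob below 0 m and contact force between the fingers and right_bar7 above 0.2 N))), for 0.02 s.
At the end, for the whole second after the job is handed in: The fingertip still touches the tallest bar of the saucepan's slider (over 0.2 N on that bar, or on the row with the tool point within 12 mm of the bar; under 25 N on the hob); the saucepan is within 12 mm of where it stood, frying pan, mills, bottle, bowl and spoon within 20 mm (((y of saucepan in the frame of hob above 0 m and (contact force between the fingers and left_bar10 above 0.2 N or (contact force between the fingers and left_slider above 0.2 N and horizontal distance between the grasp point and left_bar10 below 0.012 m))) or (y of saucepan in the frame of hob below 0 m and (contact force between the fingers and right_bar10 above 0.2 N or (contact force between the fingers and right_slider above 0.2 N and horizontal distance between the grasp point and right_bar10 below 0.012 m)))) and contact force between the fingers and hob below 25 N and distance of saucepan from where it was at the start of the episode below 0.012 m and angle between saucepan's own z axis and vertical below 0.1 rad and distance of each of frying_pan, salt_mill, pepper_mill, oil_bottle, dip_bowl, wood_spoon from where it was at the start of the episode below 0.02 m); the arm keeps its last pose, push and grip.
It fails at once if a key other than on/off, or the slider in front of the frying pan, is touched (contact force between the fingers and other_keys above 0.5 N or (y of saucepan in the frame of hob above 0 m and contact force between the fingers and right_slider above 0.5 N) or (y of saucepan in the frame of hob below 0 m and contact force between the fingers and left_slider above 0.5 N)).
It fails at once if the fingertip lifts off (by about 10 mm or more) over the middle of the saucepan's slider, between its ends ((y of saucepan in the frame of hob above 0 m and z of the grasp point in the frame of left_slider between 0.029 and 0.037 m and y of the grasp point in the frame of left_slider between -0.035 and 0.035 m and x of the grasp point in the frame of left_slider between -0.02 and 0.02 m) or (y of saucepan in the frame of hob below 0 m and z of the grasp point in the frame of right_slider between 0.029 and 0.037 m and y of the grasp point in the frame of right_slider between -0.035 and 0.035 m and x of the grasp point in the frame of right_slider between -0.02 and 0.02 m)).
It fails at once if the robot leans on the hob with more than 35 N (contact force between the fingers and hob above 35 N).
It fails at once if the saucepan is pushed by more than 12 mm, lifted or tipped (distance of saucepan from where it was at the start of the episode above 0.012 m or angle between saucepan's own z axis and vertical above 0.1 rad).
It fails at once if another loose thing is moved by more than 20 mm, lifted or knocked over (distance of any of frying_pan, salt_mill, pepper_mill, oil_bottle, dip_bowl, wood_spoon from where it was at the start of the episode above 0.02 m).
It also fails if it takes over 69 s, if anything falls off the work surface, if the arm or the gripper's body presses on something with over 40 N, if the wrist force passes 120 N, or if a joint passes its speed limit or range.

## Working session

There is one attempt and no reset: what is moved stays moved. The work goes in short steps, each a Python script; the robot and the scene stay as the last script left them, time stands still between calls to the robot, and variables do not carry over. Pictures are saved under pics/ and viewed, at most 10 in all, crops included, and the job is handed in when it is done.

```bash
mkdir -p pics
python3 - <<'E'
from rig import manip
import cv2,numpy as np
for c in ["scene","top"]:
    f=manip.grab_frame(c); cv2.imwrite(f"pics/{c}0.png",f["color"])
    print(c,f["camera_matrix"].tolist(),f["distortion"],np.round(f["pose"],3).tolist())
    for n in ["hob","onoff_key","other_keys","left_slider","right_slider","saucepan","frying_pan","dip_bowl","wood_spoon","salt_mill","pepper_mill"]:
        print(n,[(np.round(d["box"],1).tolist(),round(d["confidence"],2)) for d in manip.boxes_of(c,n)[:2]])
print(manip.read_tool_rot(),manip.read_time_s())
E
```

```text
scene [[373.05421747035734, 0.0, 257.08801321612293], [0.0, 373.05421747035734, 188.22907015717996], [0.0, 0.0, 1.0]] [-0.0993437  0.         0.         0.         0.       ] [[-0.058, 0.833, -0.55, 1.219], [0.998, 0.052, -0.028, 0.074], [0.005, -0.55, -0.835, 1.105], [0.0, 0.0, 0.0, 1.0]]
hob [([156.4, 162.6, 354.4, 286.1], 0.9), ([271.5, 198.1, 344.5, 326.2], 0.38)]
onoff_key [([141.7, 164.0, 169.2, 200.9], 0.7)]
other_keys []
left_slider [([154.2, 163.5, 352.3, 286.3], 0.3)]
right_slider []
saucepan [([179.3, 186.3, 237.4, 297.7], 0.82)]
frying_pan [([273.8, 197.1, 345.5, 326.5], 0.83), ([256.0, 168.7, 320.9, 177.1], 0.61)]
dip_bowl [([194.1, 145.5, 221.7, 166.6], 0.71)]
wood_spoon [([253.0, 167.6, 322.5, 178.7], 0.66)]
salt_mill [([350.2, 192.7, 388.3, 230.5], 0.68)]
pepper_mill []
top [[362.0752526344958, 0.0, 256.84043952823447], [0.0, 362.0752526344958, 186.3041710132494], [0.0, 0.0, 1.0]] [-0.1139596  0.         0.         0.         0.       ] [[-0.021, -0.998, 0.057, 0.49], [-1.0, 0.022, 0.015, 0.016], [-0.017, -0.056, -0.998, 0.988], [0.0, 0.0, 0.0, 1.0]]
hob [([130.0, 80.9, 365.2, 223.0], 0.87), ([311.1, 230.5, 342.8, 268.0], 0.62)]
onoff_key []
other_keys []
left_slider [([202.1, 208.6, 204.2, 206.7], 0.6)]
right_slider []
saucepan [([272.7, 27.0, 347.0, 170.9], 0.91)]
frying_pan [([142.1, 13.6, 229.6, 163.9], 0.57)]
dip_bowl [([312.0, 229.1, 345.0, 266.4], 0.77)]
wood_spoon [([170.4, 224.1, 259.3, 245.7], 0.67)]
salt_mill [([87.6, 145.6, 133.8, 174.9], 0.56)]
pepper_mill [([366.6, 166.4, 407.6, 193.8], 0.64)]
[-5.07920307e-06  9.75918406e-01  2.18135888e-01 -2.88083497e-06] 1.2
```

Run:
```python
import cv2
i=cv2.imread("pics/top0.png")[10:280,80:420]
cv2.imwrite("pics/top0c.png",cv2.resize(i,None,fx=2.2,fy=2.2,interpolation=cv2.INTER_CUBIC))
```

```text
(no output)
```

View pics/top0c.png

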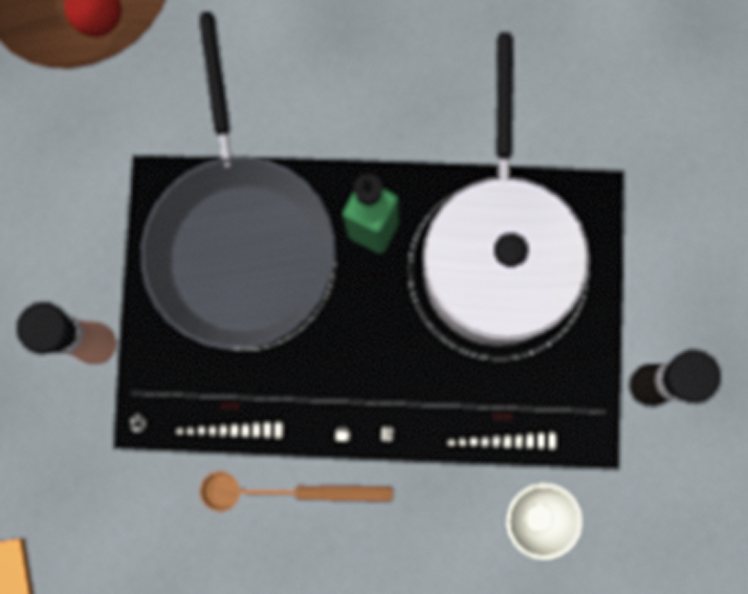

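```bash
cat > h.py <<'E'
from rig import manip
import cv2,numpy as np
from scipy.optimize import least_squares
def ray(f,uv,z):
    p=cv2.undistortPoints(np.float64(uv).reshape(-1,1,2),f["camera_matrix"],f["distortion"]).reshape(-1,2)
    T=np.array(f["pose"]); d=np.c_[p,np.ones(len(p))]@T[:3,:3].T; o=T[:3,3]
    return (o+d*((z-o[2])/d[:,2])[:,None])[:,:2]
def fit(w,m,wt):
    g=lambda p:(np.c_[np.cos(p[2])*m[:,0]-np.sin(p[2])*m[:,1]+p[0],np.sin(p[2])*m[:,0]+np.cos(p[2])*m[:,1]+p[1]]-w)
    r=least_squares(lambda p:(g(p)*wt[:,None]).ravel(),[.5,0,0]); return r.x,g(r.x)
E
python3 - <<'E'
from h import *
f=manip.grab_frame("top"); img=f["color"]; g=img.max(2).astype(float)
def cen(c):
    l,t,r,b=[int(v) for v in (np.array(c)/2.2+np.array([80,10,80,10]))]
    s=np.clip(g[t:b+1,l:r+1]-60,0,None); ys,xs=np.mgrid[t:b+1,l:r+1]
    return [(s*xs).sum()/s.sum(),(s*ys).sum()/s.sum()]
i=np.arange(10);h=3+13*i/9; off=(h*(58.5-13*i)).sum()/h.sum()
uv=[cen(c) for c in [(124,410,152,440),(170,418,292,444),(330,424,354,446),(376,424,398,446),(442,428,564,454)]]
w=ray(f,uv,.06)
m=np.array([[-148,270],[-148,160+off],[-148,26],[-148,-26],[-148,-160+off]])/1000
# glass corners: dark mask quad
mask=(g<60).astype(np.uint8)
# edge points: left/right/front edges, fit lines
def edge(pts): return cv2.fitLine(np.float32(pts),cv2.DIST_HUBER,0,.01,.01).ravel()
u=cv2.undistortPoints
fr=[];
for x in range(142,352,4):
    col=g[205:232,x]; k=np.argmax(np.diff(col)); 
    ks=[k for k in range(len(col)-1) if col[k]<75<=col[k+1]]
    if ks: k=ks[-1]; fr.append([x,205+k+(75-col[k])/(col[k+1]-col[k])])
W=ray(f,fr,.06)
p,r=fit(w,m,np.ones(5)); print("glyph",p,np.round(r*1000,1).tolist())
c,s=np.cos(p[2]),np.sin(p[2]); R=np.array([[c,-s],[s,c]])
L=(W-p[:2])@R; print("front edge in hob x (expect -.18):",np.round(np.percentile(L[:,0],[5,25,50,75,95]),4),np.polyfit(L[:,1],L[:,0],1))
lo=[];
for y in range(90,205,5):
    for X,sg in ((124,1),(378,-1)):
        row=g[y,X:X+26] if sg==1 else g[y,X-26:X][::-1]
        ks=[k for k in range(25) if row[k]>=75>row[k+1]]
        if ks: k=ks[0]+(row[ks[0]]-75)/(row[ks[0]]-row[ks[0]+1]); lo.append([X+k if sg==1 else X-1-k,y])
L=(ray(f,lo,.06)-p[:2])@R; print("sides",np.median(L[L[:,1]>0,1]),np.median(L[L[:,1]<0,1]))
for n,x in (("onoff",.27),("b1",-.1015),("b10",-.2185)):
    q=p[:2]+R@np.array([-.148,x]); print(n,q,np.hypot(*q))
for n,uvq,z in (("salt base",(97,345),0),("salt top",(45,328),.163),("pep top",(692,377),.163),("bowl",(544,521),.03),("panc",(505,260),.164),("spoonend",(392,493),.01)):
    P=ray(f,[np.array(uvq)/2.2+[80,10]],z)[0]; print(n,P,(P-p[:2])@R)
E
```

```text
glyph [ 0.63705991  0.05207596 -0.06401518] [[-0.8, -0.5], [1.0, 1.6], [1.8, -0.0], [-2.0, -0.0], [0.0, -1.0]]
front edge in hob x (expect -.18): [-0.1767 -0.1763 -0.176  -0.1756 -0.1751] [-0.0027498  -0.17596026]
sides 0.2971825285171042 -0.29714970105339067
onoff [0.50663535 0.3309907 ] 0.6051728861276168
b1 [ 0.48286995 -0.03974836] 0.4845031674994714
b10 [ 0.47538529 -0.15650872] 0.5004859126108545
salt base [0.60889605 0.40260342] [-0.05052992  0.3480078 ]
salt top [0.60927037 0.39728057] [-0.04981586  0.3427198 ]
pep top [ 0.54089131 -0.28955166] [-0.0741172  -0.34707992]
bowl [ 0.38010212 -0.15151918] [-0.24340719 -0.21961609]
panc [ 0.66817049 -0.09575368] [ 0.04050374 -0.14553666]
spoonend [0.41635356 0.0303221 ] [-0.21886265 -0.03582821]
```

```bash
cat >> h.py <<'E'
P0=np.array([.63706,.05208]);YAW=-.06401
def hob(x,y):
    c,s=np.cos(YAW),np.sin(YAW); return P0+np.array([[c,-s],[s,c]])@[x,y]
def quat(sg=1):
    a=(YAW+sg*np.pi/2)/2; return [0,np.cos(a),np.sin(a),0]
E
python3 - <<'E'
from h import *
on=hob(-.148,.269)
for sg in (1,-1):
    print(sg,[None if (q:=manip.solve_ik([*hob(-.148,y),.09],quat(sg))) is None else np.round(q,2).tolist() for y in (.269,-.1,-.2185)])
sg=1 if abs(manip.solve_ik([*on,.09],quat(1))[6])<abs(manip.solve_ik([*on,.09],quat(-1))[6]) else -1
print("use",sg)
manip.grab(20)
p=manip.read_ee_pos(); manip.line_to([p[0],p[1],.34],speed=.2)
manip.reach([.45,-.15,.34],quat(sg)); manip.reach([*on,.2],quat(sg))
manip.dwell(.3)
f=manip.grab_frame("wrist"); cv2.imwrite("pics/w1.png",f["color"])
T=np.array(f["pose"]); 
for n,y in (("onoff",.27),("bar1L",.2185),("bar10L",.1015)):
    q=T[:3,:3].T@(np.r_[hob(-.148,y),.06]-T[:3,3])
    print(n,cv2.projectPoints(q.reshape(1,3),np.zeros(3),np.zeros(3),f["camera_matrix"],f["distortion"])[0].ravel())
print(manip.read_ee_pos(),on,manip.read_width(),manip.read_contact_force(),manip.read_time_s())
E
```

```text
1 [[-0.11, 0.82, -0.79, 1.73, 0.72, 0.91, -1.27], [0.31, 0.55, -0.41, 2.06, 0.37, 0.6, -0.41], [0.51, 0.56, -0.35, 2.02, 0.32, 0.61, -0.12]]
-1 [[0.05, 0.98, -1.08, 1.72, 0.98, 1.08, 1.71], [-0.79, 0.86, 1.08, 2.11, -1.05, 0.87, -2.26], [-0.01, 0.56, 0.31, 2.05, -0.29, 0.58, -2.71]]
use 1
onoff [253.3628818  184.30939005]
bar1L [253.42638832 234.92149812]
bar10L [253.54893187 332.31877117]
[0.50681097 0.3296966  0.20015013] [0.50657003 0.32999612] 0.0010421010638712914 [ 0.6716684  -0.08373979  0.14008282] 6.5083
```

View pics/w1.png

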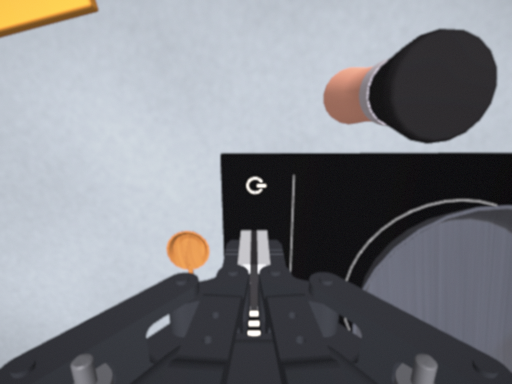

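The wrist view shows the on/off key at (255,185), against a prediction of (253,184), so the fit holds. Next is the press.

Run:
```python
from h import *
on=hob(-.148,.269)
manip.line_to([*on,.09],speed=.1); manip.dwell(.3)
f0=manip.read_contact_force(); print(f0)
print(manip.line_to([*on,.074],speed=.012,threshold=2.5))
for _ in range(3):
    print(manip.read_ee_pos(),manip.read_contact_force()-f0); manip.dwell(.5)
print(manip.read_time_s())
```

```text
[-0.08985981 -0.11900993  0.84156344]
True
[0.5065555  0.3299592  0.07937801] [-0.51192974 -0.51101225  4.60082126]
[0.5065428  0.32996983 0.07937805] [0.39525736 0.18331849 4.43938297]
[0.5065408  0.32995847 0.07937498] [ 0.09233018 -1.16184911  4.34744146]
10.4417
```

Run:
```python
from h import *
manip.line_to([*hob(-.148,.269),.15],speed=.1)
manip.line_to([*hob(-.148,-.1015),.15],speed=.15,attitude=quat(1))
manip.line_to([*hob(-.148,-.1015),.09],speed=.1); manip.dwell(.4)
f0=manip.read_contact_force(); print(f0)
print(manip.line_to([*hob(-.148,-.1015),.074],speed=.012,threshold=2.5)); manip.dwell(.2)
F=lambda:np.mean([manip.read_contact_force()[2] for _ in range(1)])-f0[2]
z=manip.read_ee_pos()[2]; print(z,F(),manip.read_time_s())
np.save("f0.npy",f0)
for y in np.linspace(-.1015,-.2185,14)[1:]:
    manip.line_to([*hob(-.148,y),z],speed=.03)
    f=F(); print(round(y,4),round(z,5),np.round(manip.read_ee_pos(),5),round(f,2))
    z-=np.clip((4-f)*1e-4,-3e-4,3e-4)
manip.dwell(.3); print(manip.read_ee_pos(),hob(-.148,-.2185),F(),manip.read_time_s())
f=manip.grab_frame("wrist"); cv2.imwrite("pics/w2.png",f["color"])
```

```text
[ 0.04495194  0.3648334  -0.89151549]
True
0.07931158532644195 6.841343788045819 16.1583
-0.1105 0.07931 [ 0.48248 -0.04946  0.07933] 3.96
-0.1195 0.07931 [ 0.48174 -0.05814  0.07933] 3.34
-0.1285 0.07924 [ 0.48122 -0.06709  0.0793 ] 4.49
-0.1375 0.07929 [ 0.48062 -0.07626  0.07935] 5.75
-0.1465 0.07947 [ 0.47972 -0.08562  0.07932] 3.04
-0.1555 0.07937 [ 0.47934 -0.09428  0.07935] 3.33
-0.1645 0.0793 [ 0.4789  -0.10317  0.07934] 3.87
-0.1735 0.07929 [ 0.47831 -0.11215  0.07934] 3.83
-0.1825 0.07927 [ 0.47774 -0.12108  0.07932] 5.11
-0.1915 0.07938 [ 0.47699 -0.13035  0.07933] 3.72
-0.2005 0.07935 [ 0.47648 -0.13918  0.07933] 4.38
-0.2095 0.07939 [ 0.47585 -0.14834  0.07935] 2.85
-0.2185 0.07928 [ 0.47546 -0.15695  0.07933] 3.69
[ 0.4754637  -0.15689741  0.07932384] [ 0.47538646 -0.15650551] 3.819024825673803 22.3083
```

View pics/w2.png

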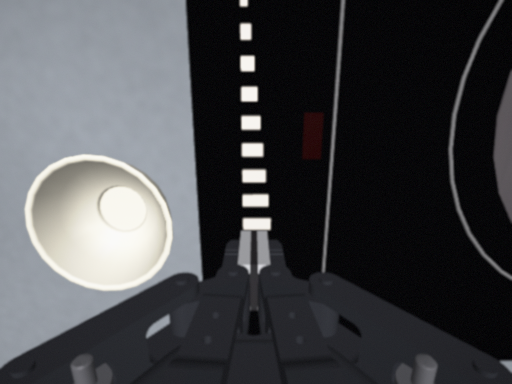

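The wrist view shows nine bars ahead of the fingertip, along column 245–257 from row 2 to row 224. The tenth is under the finger, and the contact force is about 3.8 N.

Run:
```python
from h import *
f0=np.load("f0.npy"); print(manip.read_contact_force()-f0)
print(manip.finish_job())
```

```text
[ 0.41890571 -2.36034908  3.07452637]
the job is handed in; nothing more can be done
None
```

I held the on/off key for over a second, slid from the shortest to the tallest bar of the saucepan's (right) slider in one stroke, and handed the job in with the fingertip resting on the tallest bar at about 3 N; no verdict was returned.

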